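Vacuum leak test of a sensor housing: cap the spigot, draw the test pump to its mark

ROBOT

A 6-joint arm with a two-finger parallel gripper is mounted at the origin on the work surface. World frame = base frame: x ahead of the robot, y to its left, z up, the work surface at z = 0. Lengths are in mm, angles in rad, forces in N, time in s.
With the tool pointing down it reaches from about 250 to 725 mm from the base axis. Payload 4 kg.
Tool frame: the origin (TCP) lies midway between the tips of the shut fingers; the grasp point (between the pads) lies 19 mm behind it; z points along the fingers, y is the line along which they close (so a half turn about z gives the same grasp; the last joint's range is limited). The gripper opens to 85 mm and grips with 20 to 120 N. Pads are 22 mm wide; open, the fingers measure 114 mm over their backs; the gripper's body (76 mm by 85 mm) begins 54 mm behind the grasp point. The pads swing forward as they close: fully open they stand 13 mm farther back than shut.
Start: joints at [1.204, 0.241, 0.005, 1.335, 0, 1.571], TCP at [179.313, 466.74, 231.306] pointing down, gripper open.
Joint ranges: [-2.72, 2.72], [-1.05, 1.87], [-1.09, 1.28], [-1.99, 2.15], [-1.42, 1.44], [-3.14, 3.14]. Speed limits (rad/s): [2.79, 2.79, 3.14, 3.14, 3.14, 3.14].

INTERFACE

Orientations are given as a rotation vector (axis times angle).
In Python, from station import manip, read_camera, camera_info gives the robot as it stands.
- The arm moves only by the tool play_rows, never from a script. Its argument "increments" is a list of rows, each an object with "offset": the shift along the tool's x, y, z scaled (see below), a list of three; "angular": the turn, a rotation vector about the tool's x, y, z scaled (see below), a list of three; "claw": the opening in per cent of the stroke, from 0 (shut) to 100 (fully open). A call has exactly 10 rows; each row is the pose to reach, as a shift and turn from the pose commanded when the call began, along the tool's axes at that moment, turning the shorter way round; what a row does not reach only later rows make up. The controller multiplies each number of a shift by 300 mm and each number of a turn by 360 degrees. A row lasts 1/12 s, in which the tool goes at most 41.7 mm and 7.16 degrees, less where a joint would pass 70% of its speed; a pose out of reach is approached as far as the arm can. A call with a number of a shift or a turn outside -1 to 1 is refused whole. A call with a gripper value outside its range is refused whole. The fingers move at their own pace and stop on an object; the grip force is fixed at half the most. Time passes only in rows, so rows that repeat a pose let the fingers close, or fill a call up. It gives the time, the measured TCP pose, the force, the opening and the grip force at its end, in the units of the state.
- manip.sense(): the state, without advancing time (a new reading comes with each control period).
- read_camera(name): name is "scene" or "side" or "wrist"; returns the picture (480x640x3 uint8, red, green, blue); there is no depth.
- camera_info(name): a dict with "fx", "fy", "cx", "cy" (pixels), "D" ([k1, k2, p1, p2, k3] as OpenCV has them; the pictures are not rectified), "position" and "orientation" of the camera in the world. Camera axes: x right, y down, z forward; pixel columns grow to the right and rows downward; lengths in mm; the calibration is good to about 2 mm. A picture is of the moment at which its call begins: read the wrist's pose just before it. camera_info takes no time and is no camera call; for the wrist camera it gives the pose at the moment of the call.
- manip.job_done(): hands the job in; it is judged then, once.
The state is a dict: "time_s": time; "qpos": joint angles; "joint_vel": joint speeds; "effort": joint torques, N m; "eef_pos": TCP position; "eef_rot": TCP orientation; "contact_force": force on the tool from outside, world axes, zero at the start; "torque": the same for the moment, N m; "width": finger opening in mm; "gripper_force": force on a finger pad.
Only numpy, scipy, OpenCV 4.12 (cv2) and the standard library are available. Lean on these libraries where they do the work, as an engineer would, in place of code of your own. Each camera call takes 0.05 s, during which the arm holds its last target. There are 200 camera calls.

TASK

Leak-test the plain-ended sensor housing: take it from the wire rack, turn it mouth down and set it (do not let it drop) over the upright test spigot so that its rim rests flat on the rubber seal, and let go of it. Then take the handle of the hand vacuum pump, draw its sprung rod out until the dark length-mark band is level with the brass gland nut, and finish holding it there by the handle so that a colleague can read the gauge. Leave the stud-ended master part, the bottle and the solder reel where they are.

Things in the scene. Friction and masses are not known exactly. Their poses are not given: they have to be found in the camera images.
- housing: housing under test: dark grey plastic tube, one end closed and plain; 50 mm outer diameter, 80 mm long, wall 3 mm (bore 44 mm, 75 mm deep), about 70 g, centre of mass some 32 mm along z. Origin: outside centre of the closed end; z runs along the tube to the open mouth. Starts in a rack lane, z pointing 30 degrees below level, its middle 75 mm above the table. On the spigot z points straight down.
- mouth (a point): centre of the housing's open mouth, in the plane of its rim (80 mm along the housing's z axis)
- rack: fixed two-lane rack of bent steel wire on a sheet 130 x 190 mm. Origin: underside centre of the sheet; x points uphill along the lanes (tilted 30 degrees), which lie at y = -55 and +55 mm. A lane is two 6 mm rods 32 mm apart under the part and a low stop rod across its downhill end; the parts' middles are above x = 0. Beside a part 60 mm are free; lift it straight up.
- master: bystander: aluminium master part, same tube size as the housing (50 x 80 mm) but with a stud 18 mm thick and 22 mm long on its closed end; it lies in the other lane the same way. Origin and z axis as for the housing.
- station: leak-test station screwed to the table: plate 190 x 260 mm, 14 mm thick, with test spigot, hand vacuum pump and dial gauge. Origin: underside of the plate, 10 mm in -x from its centre. The pump rod is drawn out level along -x. Pump axis at y = -75 mm, 65 mm up, barrel 46 mm thick; spigot at x = 20, y = 75 mm; gauge (60 mm dial) at x = 75, y = 0 mm, top about 105 mm up.
- seat (a point): centre of the flat rubber seal's top at the foot of the test spigot, 38 mm above the table; the rim of the housing rests here. The seal is 62 mm across on a 72 mm flange. The steel spigot stands upright from this point: 36 mm diameter, 40 mm high, its top 10 mm tapered to 20 mm diameter.
- gland (a point): centre of the outer face of the brass gland nut (26 mm diameter) out of which the pump rod slides, 65 mm above the table
- handle (a point): middle of the pump's black handle on the rod's axis, 65 mm above the table; moves with the rod. A spool 42 mm long: waist 27 mm diameter over 26 mm, end flanges 38 mm (outer) and 32 mm (pump side) diameter. With the rod home it is 43 mm in front of the gland face; nothing lies beneath it.
- mark (a point): the length mark on the rod: middle of a black band 4 mm wide round the 10 mm steel rod; hidden 45 mm inside the pump with the rod home, and level with the gland face when the rod is drawn 45 mm. It moves with the rod.
- plunger (a joint): how far the pump rod is drawn out, m: 0 home, 0.045 with the mark at the gland face, 0.065 end stop. A spring inside pulls it home: about 5.5 N at home and 13.5 N at the mark (180 N/m), so it springs back when let go.
- flux_bottle: bystander: small light blue bottle, 38 mm diameter, 100 mm tall, standing; origin at the middle of its foot
- solder_reel: bystander: steel-grey reel of solder, 52 mm diameter, 38 mm high, standing on its flange; origin at the middle of its foot
Things that resemble listed ones, but are neither listed nor needed, are in the scene too. Leave any orange look-alike of the housing alone.

How it is judged:
By the outcome, as a careful person would: the job done as asked, in the order asked, and still so for the second after the job is handed in, while the arm keeps its last pose, push and grip.
It also fails if it takes over 64 s, if anything falls off the work surface, if the arm or the gripper's body presses on something with over 40 N, if the wrist force passes 120 N, or if a joint passes its speed limit or range.

## Working session

There is one attempt and no reset: what is moved stays moved. The work goes in short steps, Python scripts to look and compute and a tool call to move; the robot and the scene stay as the last step left them, time stands still between calls to the robot, and variables do not carry over. Pictures are saved under pics/ and viewed, at most 10 in all, crops included, and the job is handed in when it is done.

Besides the shell and the picture viewer there is one more tool, called as name(argument=value, ...), one argument or row to a line, values as JSON. play_rows: Moves the arm, as the interface text tells. Shifts and turns lie within -1 to 1; 1 stands for 300 mm of shift or 360 degrees of turn. Its arguments: {"type":"object","properties":{"increments":{"type":"array"}},"required":["increments"]}

```bash
ls; mkdir -p pics
python3 - <<'E'
from station import manip, read_camera, camera_info
import cv2
for n in ("scene","side"):
    im=read_camera(n); cv2.imwrite(f"pics/{n}0.png",im[:,:,::-1]); i=camera_info(n); print(n,i)
print(manip.sense())
E
```

```text
pics
scene {'fx': 560.6350611691706, 'fy': 560.6350611691706, 'cx': 326.16304596399766, 'cy': 233.03708889083188, 'D': array([-0.16633834,  0.        ,  0.        ,  0.        ,  0.        ]), 'position': array([1025.51338798, -245.4132601 , 1026.55922889]), 'orientation': array([-2.28165462, -1.21941753,  0.35907095])}
side {'fx': 591.9296772286004, 'fy': 591.9296772286004, 'cx': 321.67114560505934, 'cy': 240.24780048829754, 'D': array([-0.09765291,  0.        ,  0.        ,  0.        ,  0.        ]), 'position': array([  -7.23120912, -639.38070104,  641.6856616 ]), 'orientation': array([-2.04063105,  0.65166034, -0.34444827])}
{'time_s': 0.1, 'qpos': array([ 1.20403888e+00,  2.41301870e-01,  3.88010542e-03,  1.33519744e+00,
       -1.52369882e-07,  1.57079066e+00]), 'joint_vel': array([-0.0001016 , -0.00153745,  0.00348797,  0.00121913, -0.00129701,
       -0.00030592]), 'effort': array([ 2.38520141e-05, -3.73137116e+01,  2.53010005e+01,  1.08506522e-02,
       -5.92157926e-05, -2.67529103e-06]), 'eef_pos': array([179.09659962, 466.23034076, 230.52791331]), 'eef_rot': array([-5.72808287e-01, -3.08859185e+00,  2.81510698e-03]), 'contact_force': array([0.36562202, 0.07647981, 0.14221154]), 'torque': array([ 0.04981524, -0.02803193, -0.03224162]), 'gripper_force': 0.0, 'width': 85.31907761920762}
```

View pics/scene0.png

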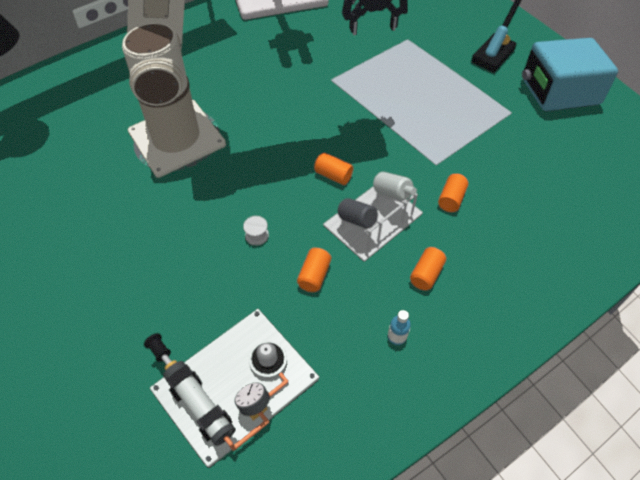

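View pics/side0.png

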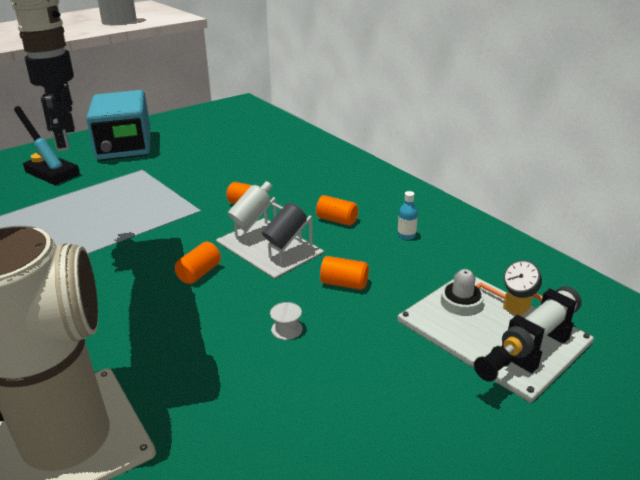

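Housing candidates: dark grey plain tube at scene (357,213) / side (286,227), light aluminium master with stud (393,186) / (250,206), and four orange look-alikes at scene (334,169), (453,193), (428,269), (315,270). I choose the dark grey tube. The station is at scene (235,385), and the pump handle at (155,345).

```bash
cat > h.py <<'E'
import numpy as np, cv2
from scipy.spatial.transform import Rotation as R
from station import manip, read_camera, camera_info
def ray(i,p):
    K=np.array([[i['fx'],0,i['cx']],[0,i['fy'],i['cy']],[0,0,1]])
    u=cv2.undistortPoints(np.array([[p]],float),K,np.array(i['D']))[0,0]
    d=R.from_rotvec(i['orientation']).apply([u[0],u[1],1]); return np.array(i['position']),d/np.linalg.norm(d)
def plane(i,p,z):
    o,d=ray(i,p); return o+d*(z-o[2])/d[2]
def tri(*ips):
    A=np.zeros((3,3));b=np.zeros(3)
    for i,p in ips:
        o,d=ray(i,p);M=np.eye(3)-np.outer(d,d);A+=M;b+=M@o
    x=np.linalg.solve(A,b)
    return x,[round(float(np.linalg.norm(np.cross(x-ray(i,p)[0],ray(i,p)[1]))),1) for i,p in ips]
def proj(i,X):
    Rc=R.from_rotvec(i['orientation']).as_matrix().T
    K=np.array([[i['fx'],0,i['cx']],[0,i['fy'],i['cy']],[0,0,1]])
    return cv2.projectPoints(np.array([X],float),cv2.Rodrigues(Rc)[0],-Rc@np.array(i['position']),K,np.array(i['D']))[0][0,0]
E
python3 - <<'E'
from h import *
np.set_printoptions(precision=1,suppress=True)
S,D=camera_info("scene"),camera_info("side")
a=cv2.imread("pics/scene0.png");b=cv2.imread("pics/side0.png")
def blob(im,box,f):
    x0,y0,x1,y1=box; c=im[y0:y1,x0:x1]; m=f(cv2.cvtColor(c,cv2.COLOR_BGR2HSV)).astype('uint8')
    n,l,s,ce=cv2.connectedComponentsWithStats(m); k=1+np.argmax(s[1:,4]); 
    pts=np.argwhere(l==k)[:,::-1]+[x0,y0]; return ce[k]+[x0,y0],s[k,4],pts.astype(np.float32)
dark=lambda h:(h[...,2]<85)&(h[...,1]<110)
ca,na,pa=blob(a,(330,190,385,240),dark);cb,nb,pb=blob(b,(258,195,312,255),dark)
print(ca,na,cv2.minAreaRect(pa),cb,nb,cv2.minAreaRect(pb)); print("housing",tri((S,ca),(D,cb)))
print("plate scene",[plane(S,p,14)[:2] for p in [(258,312),(318,376),(209,462),(152,388)]])
print("plate side",[plane(D,p,14)[:2] for p in [(463,275),(592,337),(533,396),(399,317)]])
print("rack scene",[plane(S,p,3)[:2] for p in [(324,223),(378,178),(422,214),(364,257)]])
print("rack side",[plane(D,p,3)[:2] for p in [(217,239),(323,250),(273,275),(262,213)]])
print("spigot top", tri((S,(266,349)),(D,(465,272))))
print("handle", tri((S,(156,346)),(D,(492,361))))
print("master stud", tri((S,(412,192)),(D,(266,186))))
E
```

```text
[357.6 216.3] 557 ((356.6226806640625, 216.3989715576172), (38.690216064453125, 21.672943115234375), 5.5275397300720215) [285.6 228. ] 818 ((284.71929931640625, 225.37437438964844), (26.560712814331055, 45.10259246826172), 41.76029968261719)
housing (array([491.9, 208.8,  65.3]), [1.2, 1.2])
plate scene [array([546.2, -71.9]), array([723.7, -45.7]), array([ 752.6, -294.9]), array([ 574.3, -321.2])]
plate side [array([709.5, -53.4]), array([ 750.3, -300.8]), array([ 569.5, -324.7]), array([533.3, -75.5])]
rack scene [array([432. , 163.7]), array([394.2, 343.4]), array([534.1, 363.7]), array([553.6, 185.6])]
rack side [array([406.6, 349.3]), array([560.2, 184. ]), array([433.9, 168.1]), array([538.4, 390.2])]
spigot top (array([ 647.6, -107.8,   76.2]), [0.4, 0.4])
handle (array([ 528. , -275. ,   67.4]), [0.9, 0.9])
master stud (array([521.4, 328.4,  98.1]), [2.2, 2.2])
```

```bash
cat >> h.py <<'E'
def Rt(yaw,tilt,s=1):
    """approach points down, leaned outward by tilt deg toward heading yaw deg; tool y horizontal, sign s"""
    y=np.radians(yaw);t=np.radians(tilt);h=np.array([np.cos(y),np.sin(y),0])
    z=np.sin(t)*h-np.cos(t)*np.array([0,0,1]);ty=s*np.array([-np.sin(y),np.cos(y),0])
    return R.from_matrix(np.c_[np.cross(ty,z),ty,z])
def go(p,Rg):
    s=manip.sense();R0=R.from_rotvec(s['eef_rot'])
    o=R0.inv().apply(np.array(p)-s['eef_pos'])/300;a=(R0.inv()*Rg).as_rotvec()/(2*np.pi)
    print("t",round(s['time_s'],2),"off",o.round(4).tolist(),"ang",a.round(4).tolist(),"rows",round(max(np.linalg.norm(o)*300/41.7,np.linalg.norm(a)*360/7.16),1))
E
python3 - <<'E'
from h import *
s=manip.sense();print(R.from_rotvec(s['eef_rot']).as_matrix().round(2))
for sg in(1,-1): go([470,205,230],Rt(9,0,sg))
i=camera_info("wrist");print(R.from_rotvec(s['eef_rot']).inv().apply(np.array(i['position'])-s['eef_pos']), (R.from_rotvec(s['eef_rot']).inv()*R.from_rotvec(i['orientation'])).as_matrix().round(2),i['fx'])
E
```

```text
[[-0.93  0.36 -0.  ]
 [ 0.36  0.93 -0.  ]
 [-0.   -0.   -1.  ]]
t 0.1 off [-1.2174, -0.4651, 0.0026] ang [-0.0003, -0.0001, -0.0834] rows 9.4
t 0.1 off [-1.2174, -0.4651, 0.0026] ang [-0.0001, 0.0004, 0.4166] rows 20.9
[ 7.36536198e+01 -1.31230507e-01 -1.42439191e+02] [[-0.   -0.96 -0.29]
 [ 1.   -0.   -0.  ]
 [ 0.   -0.29  0.96]] 383.739662813491
```

play_rows(
  increments=[
    {"offset": [-0.12, -0.045, 0], "angular": [0, 0, -0.01], "claw": 100},
    {"offset": [-0.24, -0.09, 0], "angular": [0, 0, -0.02], "claw": 100},
    {"offset": [-0.36, -0.14, 0], "angular": [0, 0, -0.03], "claw": 100},
    {"offset": [-0.48, -0.18, 0], "angular": [0, 0, -0.04], "claw": 100},
    {"offset": [-0.6, -0.23, 0], "angular": [0, 0, -0.05], "claw": 100},
    {"offset": [-0.7, -0.27, 0], "angular": [0, 0, -0.06], "claw": 100},
    {"offset": [-0.8, -0.31, 0], "angular": [0, 0, -0.07], "claw": 100},
    {"offset": [-0.9, -0.35, 0], "angular": [0, 0, -0.083], "claw": 100},
    {"offset": [-1, -0.4, 0], "angular": [0, 0, -0.083], "claw": 100},
    {"offset": [-1, -0.465, 0], "angular": [0, 0, -0.083], "claw": 100},
  ],
)

```text
time_s: 0.93
eef_pos: [413.3, 227.1, 230.5]
eef_rot: [-0.237, 3.131, -0.001]
contact_force: [1.2, -0.0, 0.9]
width: 85.4
gripper_force: 0.0
```

Run:
```python
from h import *
go([470,205,230],Rt(9,0))
im=read_camera("wrist");cv2.imwrite("pics/w1.png",im[:,:,::-1])
i=camera_info("wrist");print([proj(i,X).round() for X in ([492,209,70],)])
```

```text
t 0.93 off [-0.1757, -0.1012, 0.0023] ang [-0.0002, 0.0003, -0.001] rows 1.5
[array([289., 310.])]
```

View pics/w1.png

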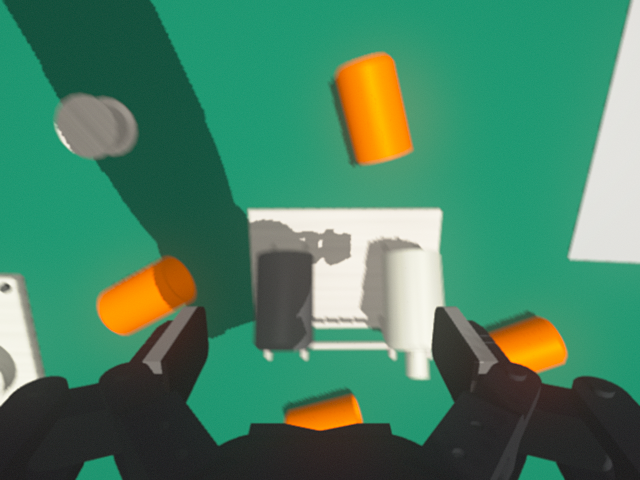

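Run:
```python
from h import *
np.set_printoptions(precision=1,suppress=True)
i=camera_info("wrist");im=cv2.imread("pics/w1.png")
h=cv2.cvtColor(im,cv2.COLOR_BGR2HSV)
m=(h[...,2]<90)&(h[...,1]<90);m[:235]=0;m[365:]=0;m[:,:240]=0;m[:,330:]=0
m=cv2.morphologyEx(m.astype('uint8'),cv2.MORPH_OPEN,np.ones((5,5)))
for r in range(240,356,6):
    c=np.where(m[r])[0]
    if len(c):print(r,c.min(),c.max(),end=" | ")
print()
print("mid lateral",plane(i,(284.5,300),75))
print("mouth c",plane(i,(284.5,250),55),"top closed",plane(i,(284.5,348),116.6))
yl,yr=[plane(i,p,3)[:2] for p in((249,209),(441,209))];print("rack edge",yl,yr,"yaw",np.degrees(np.arctan2(-(yr-yl)[0],(yr-yl)[1])))
S=camera_info("scene");print("reel",plane(S,(256,238),0),"orange",plane(S,(315,272),25))
```

```text
252 271 296 | 258 258 311 | 264 258 310 | 270 258 310 | 276 258 310 | 282 257 310 | 288 257 310 | 294 257 308 | 300 257 305 | 306 254 302 | 312 255 298 | 318 255 301 | 324 256 303 | 330 256 305 | 336 256 303 | 342 256 298 | 348 259 292 | 
mid lateral [481.2 204.2  75. ]
mouth c [443.5 197.7  55. ] top closed [500.8 210.4 116.6]
rack edge [424.1 155.3] [395.9 341.8] yaw 8.607626524885461
reel [381.2  17.6   0. ] orange [537.1  70.6  25. ]
```

Run:
```python
from h import *
go([486,205,150],Rt(8.6,0));go([486,205,56],Rt(8.6,0))
```

```text
t 0.98 off [-0.2439, -0.1008, 0.268] ang [-0.0005, -0.0005, -0.0001] rows 2.7
t 0.98 off [-0.2448, -0.0998, 0.5813] ang [-0.0005, -0.0005, -0.0001] rows 4.6
```

play_rows(
  increments=[
    {"offset": [-0.1, -0.05, 0], "angular": [0, 0, 0], "claw": 100},
    {"offset": [-0.18, -0.08, 0.05], "angular": [0, 0, 0], "claw": 100},
    {"offset": [-0.244, -0.1, 0.12], "angular": [0, 0, 0], "claw": 100},
    {"offset": [-0.244, -0.1, 0.2], "angular": [0, 0, 0], "claw": 100},
    {"offset": [-0.244, -0.1, 0.28], "angular": [0, 0, 0], "claw": 100},
    {"offset": [-0.244, -0.1, 0.36], "angular": [0, 0, 0], "claw": 100},
    {"offset": [-0.244, -0.1, 0.44], "angular": [0, 0, 0], "claw": 100},
    {"offset": [-0.244, -0.1, 0.51], "angular": [0, 0, 0], "claw": 100},
    {"offset": [-0.244, -0.1, 0.58], "angular": [0, 0, 0], "claw": 100},
    {"offset": [-0.244, -0.1, 0.58], "angular": [0, 0, 0], "claw": 100},
  ],
)

```text
time_s: 1.82
eef_pos: [482.4, 209.3, 52.8]
eef_rot: [0.243, -3.123, 0.005]
contact_force: [-1.2, -0.6, -0.6]
width: 85.6
gripper_force: 0.0
```

Run:
```python
from h import *
s=manip.sense();print(s['eef_pos'],s['contact_force'])
im=read_camera("wrist");cv2.imwrite("pics/w2.png",im[:,:,::-1])
```

```text
[482.39630495 209.31069013  52.75404482] [-1.23767725 -0.56667535 -0.56946971]
```

View pics/w2.png

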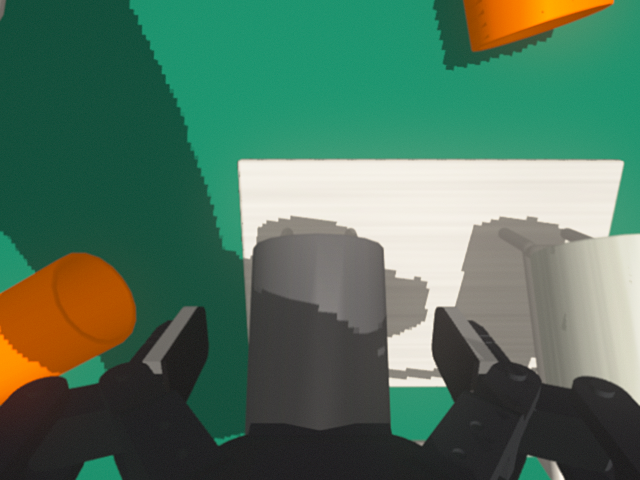

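The wrist picture shows the dark tube between the fingers, at columns 250–388 and centred at 319. I'm closing on it.

play_rows(
  increments=[
    {"offset": [0, 0, 0], "angular": [0, 0, 0], "claw": 40},
    {"offset": [0, 0, 0], "angular": [0, 0, 0], "claw": 40},
    {"offset": [0, 0, 0], "angular": [0, 0, 0], "claw": 20},
    {"offset": [0, 0, 0], "angular": [0, 0, 0], "claw": 0},
    {"offset": [0, 0, 0], "angular": [0, 0, 0], "claw": 0},
    {"offset": [0, 0, 0], "angular": [0, 0, 0], "claw": 0},
    {"offset": [0, 0, 0], "angular": [0, 0, 0], "claw": 0},
    {"offset": [0, 0, 0], "angular": [0, 0, 0], "claw": 0},
    {"offset": [0, 0, 0], "angular": [0, 0, 0], "claw": 0},
    {"offset": [0, 0, 0], "angular": [0, 0, 0], "claw": 0},
  ],
)

```text
time_s: 2.7
eef_pos: [487.8, 209.6, 59.7]
eef_rot: [-0.241, 3.128, -0.003]
contact_force: [-0.6, -4.5, 6.5]
width: 49.2
gripper_force: 61.3
```

Run:
```python
from h import *
s=manip.sense();print(s['eef_pos'],s['contact_force'],R.from_rotvec(s['eef_rot']).as_matrix().round(3))
go(s['eef_pos']+[0,0,150],Rt(8.6,0))
```

```text
[487.81062514 209.55142068  59.69777972] [-0.58302146 -4.4755029   6.45122911] [[-0.988 -0.153  0.004]
 [-0.153  0.988 -0.002]
 [-0.004 -0.002 -1.   ]]
t 2.7 off [-0.002, -0.0012, -0.5] ang [-0.0004, 0.0006, 0.0006] rows 3.6
```

play_rows(
  increments=[
    {"offset": [0, 0, -0.03], "angular": [0, 0, 0], "claw": 0},
    {"offset": [0, 0, -0.08], "angular": [0, 0, 0], "claw": 0},
    {"offset": [0, 0, -0.15], "angular": [0, 0, 0], "claw": 0},
    {"offset": [0, 0, -0.23], "angular": [0, 0, 0], "claw": 0},
    {"offset": [0, 0, -0.31], "angular": [0, 0, 0], "claw": 0},
    {"offset": [0, 0, -0.38], "angular": [0, 0, 0], "claw": 0},
    {"offset": [0, 0, -0.44], "angular": [0, 0, 0], "claw": 0},
    {"offset": [0, 0, -0.48], "angular": [0, 0, 0], "claw": 0},
    {"offset": [0, 0, -0.5], "angular": [0, 0, 0], "claw": 0},
    {"offset": [0, 0, -0.5], "angular": [0, 0, 0], "claw": 0},
  ],
)

```text
time_s: 3.53
eef_pos: [487.3, 211.2, 209.9]
eef_rot: [-0.243, 3.128, 0.003]
contact_force: [0.7, 0.3, -1.1]
width: 49.0
gripper_force: 62.0
```

Run:
```python
from h import *
s=manip.sense();print(s['eef_pos'],s['contact_force'])
go([560,-20,230],Rt(-3,40)); go([585,-100,190],Rt(-9.5,60))
```

```text
[487.25653033 211.21836664 209.89924266] [ 0.68975111  0.33198458 -1.11131971]
t 3.53 off [-0.121, -0.7988, -0.0677] ang [0.0118, -0.11, 0.0315] rows 5.8
t 3.53 off [-0.1616, -1.0753, 0.0654] ang [0.027, -0.1645, 0.0461] rows 8.7
```

play_rows(
  increments=[
    {"offset": [0, -0.05, -0.02], "angular": [0, -0.01, 0.003], "claw": 0},
    {"offset": [-0.01, -0.13, -0.05], "angular": [0, -0.022, 0.006], "claw": 0},
    {"offset": [-0.03, -0.23, -0.067], "angular": [0, -0.036, 0.01], "claw": 0},
    {"offset": [-0.05, -0.33, -0.067], "angular": [0, -0.05, 0.014], "claw": 0},
    {"offset": [-0.07, -0.43, -0.067], "angular": [0, -0.064, 0.018], "claw": 0},
    {"offset": [-0.09, -0.53, -0.067], "angular": [0.01, -0.078, 0.022], "claw": 0},
    {"offset": [-0.1, -0.62, -0.067], "angular": [0.01, -0.09, 0.025], "claw": 0},
    {"offset": [-0.11, -0.71, -0.067], "angular": [0.012, -0.1, 0.028], "claw": 0},
    {"offset": [-0.12, -0.77, -0.067], "angular": [0.012, -0.11, 0.031], "claw": 0},
    {"offset": [-0.12, -0.8, -0.067], "angular": [0.012, -0.11, 0.031], "claw": 0},
  ],
)

```text
time_s: 4.37
eef_pos: [554.8, -22.6, 223.1]
eef_rot: [0.062, 2.453, -0.029]
contact_force: [-1.2, 0.0, -1.4]
width: 48.7
gripper_force: 62.2
```

Run:
```python
from h import *
s=manip.sense();print(s['eef_pos'],s['contact_force'],s['qpos'].round(2))
go([666,-111,185],Rt(-9.5,60))
```

```text
[554.75394392 -22.62065679 223.0812648 ] [-1.21670387  0.04878355 -1.37129322] [-0.03 -0.08 -0.63  0.34 -0.02  0.01]
t 4.37 off [-0.2164, -0.2743, 0.344] ang [0.0134, -0.057, 0.0123] rows 3.5
```

play_rows(
  increments=[
    {"offset": [-0.03, -0.04, 0.05], "angular": [0.002, -0.01, 0.002], "claw": 0},
    {"offset": [-0.06, -0.08, 0.1], "angular": [0.004, -0.02, 0.004], "claw": 0},
    {"offset": [-0.1, -0.13, 0.16], "angular": [0.007, -0.03, 0.006], "claw": 0},
    {"offset": [-0.14, -0.18, 0.22], "angular": [0.01, -0.04, 0.009], "claw": 0},
    {"offset": [-0.17, -0.22, 0.27], "angular": [0.012, -0.05, 0.011], "claw": 0},
    {"offset": [-0.2, -0.25, 0.31], "angular": [0.0134, -0.057, 0.0123], "claw": 0},
    {"offset": [-0.2164, -0.274, 0.344], "angular": [0.0134, -0.057, 0.0123], "claw": 0},
    {"offset": [-0.2164, -0.274, 0.344], "angular": [0.0134, -0.057, 0.0123], "claw": 0},
    {"offset": [-0.2164, -0.274, 0.344], "angular": [0.0134, -0.057, 0.0123], "claw": 0},
    {"offset": [-0.2164, -0.274, 0.344], "angular": [0.0134, -0.057, 0.0123], "claw": 0},
  ],
)

```text
time_s: 5.2
eef_pos: [670.6, -108.6, 189.8]
eef_rot: [0.17, 2.085, -0.098]
contact_force: [-0.6, 0.1, -0.6]
width: 49.1
gripper_force: 62.3
```

Run:
```python
from h import *
s=manip.sense();print(s['eef_pos'],s['contact_force'],s['qpos'].round(2))
out=[]
for n,(x,y,w,h) in {"scene":(190,250,160,210),"side":(400,150,160,210)}.items():
    im=read_camera(n)[:,:,::-1];cv2.imwrite(f"pics/{n}1.png",im)
    out.append(cv2.resize(im[y:y+h,x:x+w],None,fx=2.5,fy=2.5,interpolation=cv2.INTER_CUBIC))
cv2.imwrite("pics/c1.png",np.hstack(out))
```

```text
[ 670.64883025 -108.58553808  189.78624286] [-0.63056288  0.09160022 -0.60363535] [-0.16  0.24 -0.78 -0.5  -0.    0.  ]
```

View pics/c1.png

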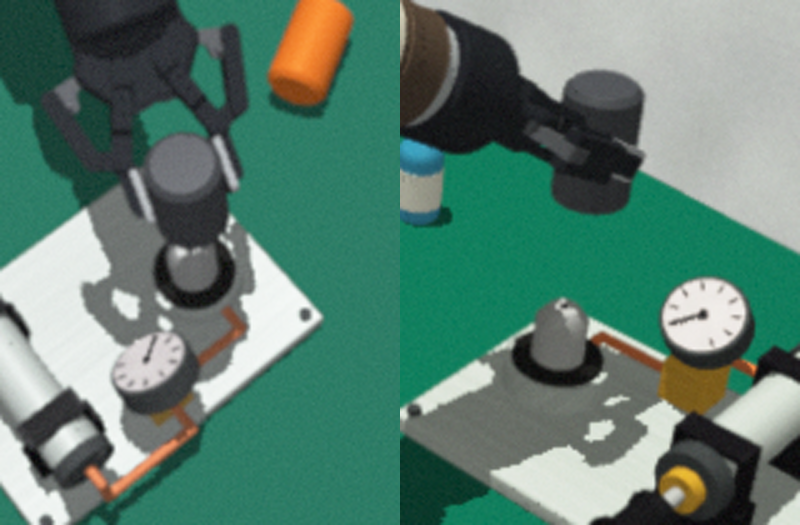

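Run:
```python
from h import *
np.set_printoptions(precision=1,suppress=True)
S,D=camera_info("scene"),camera_info("side")
a=cv2.imread("pics/scene0.png");b=cv2.imread("pics/side0.png")
def ell(im,box):
    x0,y0,x1,y1=box;c=cv2.cvtColor(im[y0:y1,x0:x1],cv2.COLOR_BGR2GRAY);c=cv2.resize(c,None,fx=4,fy=4,interpolation=cv2.INTER_CUBIC)
    m=(c<70).astype('uint8');n,l,s,_=cv2.connectedComponentsWithStats(m);k=1+np.argmax(s[1:,4])
    hull=cv2.convexHull(np.argwhere(l==k)[:,::-1].astype(np.int32));M=np.zeros_like(m);cv2.fillPoly(M,[hull],1)
    e=cv2.fitEllipse(cv2.findContours(M,0,cv2.CHAIN_APPROX_NONE)[0][0]);
    return (np.array(e[0])+.5)/4-.5+[x0,y0],np.array(e[1])/4
for I,im,bx in((S,a,(240,330,297,385)),(D,b,(438,262,490,312))):
    c,ax=ell(im,bx);print("seal",c,ax,plane(I,c,38))
print("spigot top",plane(S,(266,348),78))
ct,e1=tri((S,(262.8,317.2)),(D,(481.2,186)));cm,e2=tri((S,(267.2,336.4)),(D,(476.8,227.2)))
print("closed",ct,e1,"mouth",cm,e2,"axis",cm-ct,np.linalg.norm(cm-ct))
s=manip.sense();r=R.from_rotvec(s['eef_rot']);print("grasp pt",s['eef_pos']-r.apply([0,0,22]),"tool z",r.apply([0,0,1]),"tool y",r.apply([0,1,0]))
```

```text
seal [267.5 358.7] [27.1 31.7] [ 650.9 -110.3   38. ]
seal [462.6 293.5] [20.1 37.1] [ 641.4 -113.6   38. ]
spigot top [ 646.9 -107.4   78. ]
closed [ 660.7 -106.7  231.9] [0.9, 0.9] mouth [ 662.1 -106.8  158. ] [0.2, 0.2] axis [  1.4  -0.1 -73.9] 73.89782455676881
grasp pt [ 651.7 -105.4  201.6] tool z [ 0.9 -0.1 -0.5] tool y [0.2 1.  0. ]
```

Run:
```python
from h import *
s=manip.sense();print(s['eef_pos'])
p=s['eef_pos']+[-13.5,-1.2,0];p[2]=123;go(p,Rt(-9.5,60));r=R.from_rotvec(s['eef_rot']);print(r.as_matrix().round(3))
```

```text
[ 670.58022863 -108.46476241  190.70809505]
t 5.3 off [0.2178, -0.0114, 0.0736] ang [0.0005, 0.001, 0.0002] rows 1.7
[[-0.488  0.162  0.858]
 [ 0.081  0.987 -0.14 ]
 [-0.869  0.001 -0.495]]
```

play_rows(
  increments=[
    {"offset": [0.03, -0.01, -0.02], "angular": [0, 0, 0], "claw": 0},
    {"offset": [0.06, -0.01, -0.01], "angular": [0, 0.001, 0], "claw": 0},
    {"offset": [0.1, -0.01, 0.01], "angular": [0, 0.001, 0], "claw": 0},
    {"offset": [0.14, -0.01, 0.03], "angular": [0, 0.001, 0], "claw": 0},
    {"offset": [0.17, -0.01, 0.05], "angular": [0, 0.001, 0], "claw": 0},
    {"offset": [0.2, -0.01, 0.065], "angular": [0, 0.001, 0], "claw": 0},
    {"offset": [0.218, -0.011, 0.074], "angular": [0, 0.001, 0], "claw": 0},
    {"offset": [0.218, -0.011, 0.074], "angular": [0, 0.001, 0], "claw": 0},
    {"offset": [0.218, -0.011, 0.074], "angular": [0, 0.001, 0], "claw": 0},
    {"offset": [0.218, -0.011, 0.074], "angular": [0, 0.001, 0], "claw": 0},
  ],
)

```text
time_s: 6.13
eef_pos: [657.4, -110.1, 122.9]
eef_rot: [0.171, 2.088, -0.098]
contact_force: [-0.1, 0.6, -0.4]
width: 49.0
gripper_force: 62.3
```

Run:
```python
from h import *
s=manip.sense();print(s['eef_pos'],s['contact_force'],s['time_s'])
out=[]
for n,(x,y,w,h) in {"scene":(210,290,100,120),"side":(420,200,100,120)}.items():
    im=read_camera(n)[:,:,::-1];cv2.imwrite(f"pics/{n}2.png",im)
    out.append(cv2.resize(im[y:y+h,x:x+w],None,fx=4,fy=4,interpolation=cv2.INTER_CUBIC))
cv2.imwrite("pics/c2.png",np.hstack(out))
```

```text
[ 657.42144809 -110.11304548  122.90796496] [-0.12436028  0.57064105 -0.4013135 ] 6.1333
```

View pics/c2.png

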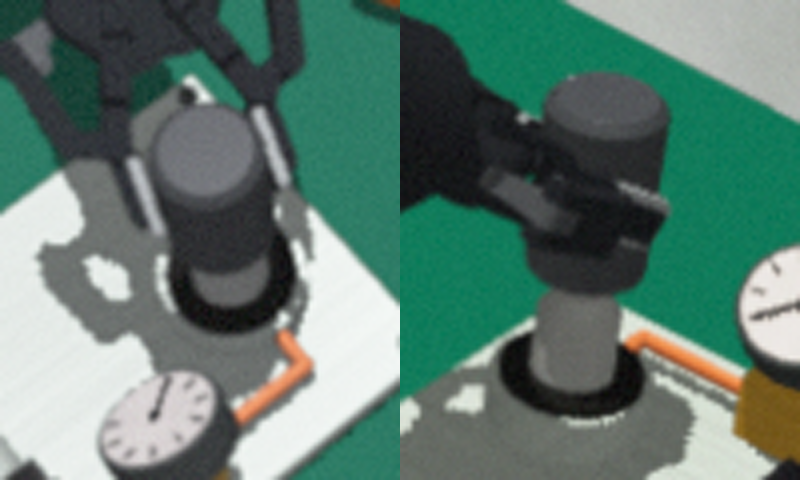

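In both views the housing is upright above the spigot. In the side view its axis extends to the seal centre at tile x≈574. In the scene view it's about 2.5 mm short, so I'll shift (+1,+2) mm while lowering.

play_rows(
  increments=[
    {"offset": [0, 0.007, 0.003], "angular": [0, 0, 0], "claw": 0},
    {"offset": [0, 0.007, 0.003], "angular": [0, 0, 0], "claw": 0},
    {"offset": [0.014, 0.007, 0.011], "angular": [0, 0, 0], "claw": 0},
    {"offset": [0.028, 0.007, 0.019], "angular": [0, 0, 0], "claw": 0},
    {"offset": [0.042, 0.007, 0.027], "angular": [0, 0, 0], "claw": 0},
    {"offset": [0.056, 0.007, 0.035], "angular": [0, 0, 0], "claw": 0},
    {"offset": [0.07, 0.007, 0.043], "angular": [0, 0, 0], "claw": 0},
    {"offset": [0.086, 0.007, 0.051], "angular": [0, 0, 0], "claw": 0},
    {"offset": [0.086, 0.007, 0.051], "angular": [0, 0, 0], "claw": 0},
    {"offset": [0.086, 0.007, 0.051], "angular": [0, 0, 0], "claw": 0},
  ],
)

```text
time_s: 7.07
eef_pos: [657.3, -108.1, 91.1]
eef_rot: [0.172, 2.091, -0.098]
contact_force: [-0.3, -0.3, -0.3]
width: 49.0
gripper_force: 62.3
```

Run:
```python
from h import *
np.set_printoptions(precision=2,suppress=True)
s=manip.sense();print(s['eef_pos'],s['contact_force'],s['torque'])
out=[]
for n,(x,y,w,h) in {"scene":(210,290,100,120),"side":(420,200,100,120)}.items():
    im=read_camera(n)[:,:,::-1]
    out.append(cv2.resize(im[y:y+h,x:x+w],None,fx=4,fy=4,interpolation=cv2.INTER_CUBIC))
cv2.imwrite("pics/c3.png",np.hstack(out))
```

```text
[ 657.33 -108.09   91.1 ] [-0.32 -0.26 -0.34] [ 0.13  1.01 -0.03]
```

View pics/c3.png

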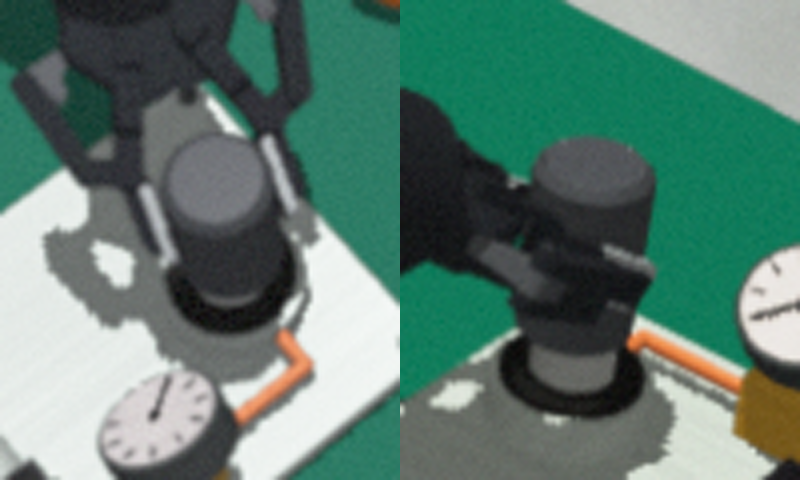

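The mouth is now over the spigot with no contact, and about 16 mm of spigot foot is still showing. I'm lowering gently.

play_rows(
  increments=[
    {"offset": [0.006, 0, 0.003], "angular": [0, 0, 0], "claw": 0},
    {"offset": [0.012, 0, 0.007], "angular": [0, 0, 0], "claw": 0},
    {"offset": [0.017, 0, 0.01], "angular": [0, 0, 0], "claw": 0},
    {"offset": [0.023, 0, 0.013], "angular": [0, 0, 0], "claw": 0},
    {"offset": [0.028, 0, 0.016], "angular": [0, 0, 0], "claw": 0},
    {"offset": [0.031, 0, 0.018], "angular": [0, 0, 0], "claw": 0},
    {"offset": [0.034, 0, 0.0195], "angular": [0, 0, 0], "claw": 0},
    {"offset": [0.037, 0, 0.021], "angular": [0, 0, 0], "claw": 0},
    {"offset": [0.037, 0, 0.021], "angular": [0, 0, 0], "claw": 0},
    {"offset": [0.037, 0, 0.021], "angular": [0, 0, 0], "claw": 0},
  ],
)

```text
time_s: 8.0
eef_pos: [657.6, -108.1, 79.3]
eef_rot: [0.172, 2.09, -0.098]
contact_force: [-0.4, -0.0, -0.2]
width: 48.8
gripper_force: 62.3
```

Another 4 mm in slow steps.

play_rows(
  increments=[
    {"offset": [0.0015, 0, 0.0008], "angular": [0, 0, 0], "claw": 0},
    {"offset": [0.003, 0, 0.0016], "angular": [0, 0, 0], "claw": 0},
    {"offset": [0.0045, 0, 0.0025], "angular": [0, 0, 0], "claw": 0},
    {"offset": [0.006, 0, 0.0033], "angular": [0, 0, 0], "claw": 0},
    {"offset": [0.0075, 0, 0.004], "angular": [0, 0, 0], "claw": 0},
    {"offset": [0.009, 0, 0.005], "angular": [0, 0, 0], "claw": 0},
    {"offset": [0.0105, 0, 0.006], "angular": [0, 0, 0], "claw": 0},
    {"offset": [0.0115, 0, 0.0066], "angular": [0, 0, 0], "claw": 0},
    {"offset": [0.0115, 0, 0.0066], "angular": [0, 0, 0], "claw": 0},
    {"offset": [0.0115, 0, 0.0066], "angular": [0, 0, 0], "claw": 0},
  ],
)

```text
time_s: 8.83
eef_pos: [657.6, -108.1, 75.4]
eef_rot: [0.172, 2.09, -0.098]
contact_force: [0.0, 0.8, -0.8]
width: 49.1
gripper_force: 62.3
```

play_rows(
  increments=[
    {"offset": [0.001, 0, 0.0005], "angular": [0, 0, 0], "claw": 0},
    {"offset": [0.002, 0, 0.001], "angular": [0, 0, 0], "claw": 0},
    {"offset": [0.003, 0, 0.0016], "angular": [0, 0, 0], "claw": 0},
    {"offset": [0.004, 0, 0.0022], "angular": [0, 0, 0], "claw": 0},
    {"offset": [0.005, 0, 0.0028], "angular": [0, 0, 0], "claw": 0},
    {"offset": [0.006, 0, 0.0033], "angular": [0, 0, 0], "claw": 0},
    {"offset": [0.007, 0, 0.004], "angular": [0, 0, 0], "claw": 0},
    {"offset": [0.0073, 0, 0.0041], "angular": [0, 0, 0], "claw": 0},
    {"offset": [0.0073, 0, 0.0041], "angular": [0, 0, 0], "claw": 0},
    {"offset": [0.0073, 0, 0.0041], "angular": [0, 0, 0], "claw": 0},
  ],
)

```text
time_s: 9.67
eef_pos: [657.6, -108.1, 72.9]
eef_rot: [0.172, 2.09, -0.098]
contact_force: [0.6, 0.6, -0.6]
width: 48.7
gripper_force: 62.3
```

play_rows(
  increments=[
    {"offset": [0.001, 0, 0.0005], "angular": [0, 0, 0], "claw": 0},
    {"offset": [0.002, 0, 0.001], "angular": [0, 0, 0], "claw": 0},
    {"offset": [0.003, 0, 0.0016], "angular": [0, 0, 0], "claw": 0},
    {"offset": [0.004, 0, 0.0022], "angular": [0, 0, 0], "claw": 0},
    {"offset": [0.005, 0, 0.0028], "angular": [0, 0, 0], "claw": 0},
    {"offset": [0.0058, 0, 0.0033], "angular": [0, 0, 0], "claw": 0},
    {"offset": [0.0058, 0, 0.0033], "angular": [0, 0, 0], "claw": 0},
    {"offset": [0.0058, 0, 0.0033], "angular": [0, 0, 0], "claw": 0},
    {"offset": [0.0058, 0, 0.0033], "angular": [0, 0, 0], "claw": 0},
    {"offset": [0.0058, 0, 0.0033], "angular": [0, 0, 0], "claw": 0},
  ],
)

```text
time_s: 10.5
eef_pos: [657.6, -108.1, 70.9]
eef_rot: [0.172, 2.089, -0.098]
contact_force: [0.5, 0.6, -0.3]
width: 48.5
gripper_force: 62.3
```

play_rows(
  increments=[
    {"offset": [0.001, 0, 0.0005], "angular": [0, 0, 0], "claw": 0},
    {"offset": [0.002, 0, 0.001], "angular": [0, 0, 0], "claw": 0},
    {"offset": [0.003, 0, 0.0016], "angular": [0, 0, 0], "claw": 0},
    {"offset": [0.004, 0, 0.0022], "angular": [0, 0, 0], "claw": 0},
    {"offset": [0.005, 0, 0.0028], "angular": [0, 0, 0], "claw": 0},
    {"offset": [0.0058, 0, 0.0033], "angular": [0, 0, 0], "claw": 0},
    {"offset": [0.0058, 0, 0.0033], "angular": [0, 0, 0], "claw": 0},
    {"offset": [0.0058, 0, 0.0033], "angular": [0, 0, 0], "claw": 0},
    {"offset": [0.0058, 0, 0.0033], "angular": [0, 0, 0], "claw": 0},
    {"offset": [0.0058, 0, 0.0033], "angular": [0, 0, 0], "claw": 0},
  ],
)

```text
time_s: 11.33
eef_pos: [657.9, -108.1, 69.6]
eef_rot: [0.171, 2.088, -0.098]
contact_force: [-1.1, -0.6, 3.4]
width: 48.6
gripper_force: 62.6
```

Run:
```python
from h import *
np.set_printoptions(precision=2,suppress=True)
s=manip.sense();print(s['eef_pos'],s['contact_force'],s['torque'])
D=camera_info("side");im=read_camera("side")[:,:,::-1]
cv2.imwrite("pics/side4.png",im)
# closed-end top disc: top row of the dark tube near cols 465-482, and lowest dark-tube row is merged with the seal
g=cv2.cvtColor(im,cv2.COLOR_BGR2HSV)
for c in (462,466,470): 
    col=g[220:320,c]; print(c,[220+r for r in range(100) if col[r,1]<110][:3], col[60:100,2].tolist())
for z in(118,120,122,125): print(z,proj(D,[647.5+14,-108+21,z]).round(1),proj(D,[647.5,-108,z]).round(1))
```

```text
[ 657.93 -108.15   69.61] [-1.15 -0.61  3.37] [0.04 0.38 0.01]
462 [246, 247, 248] [26, 27, 24, 22, 22, 20, 25, 23, 26, 23, 25, 26, 33, 44, 46, 43, 45, 44, 46, 37, 30, 36, 25, 43, 106, 117, 116, 113, 112, 113, 116, 111, 114, 113, 116, 110, 108, 111, 106, 106]
466 [246, 247, 248] [26, 21, 25, 24, 27, 25, 29, 28, 26, 18, 19, 25, 29, 40, 47, 46, 43, 47, 40, 38, 30, 21, 22, 22, 52, 91, 107, 113, 113, 113, 113, 114, 116, 112, 115, 112, 110, 104, 106, 107]
470 [246, 247, 248] [29, 29, 29, 24, 20, 28, 44, 43, 44, 44, 43, 49, 41, 42, 44, 45, 40, 43, 32, 27, 18, 19, 17, 28, 66, 98, 109, 113, 115, 117, 116, 117, 112, 114, 114, 106, 103, 104, 107, 104]
118 [464.7 243.1] [468.2 251.2]
120 [464.8 242. ] [468.3 250.2]
122 [465. 241.] [468.5 249.1]
125 [465.2 239.5] [468.7 247.6]
```

play_rows(
  increments=[
    {"offset": [0.001, 0, 0.0005], "angular": [0, 0, 0], "claw": 0},
    {"offset": [0.002, 0, 0.001], "angular": [0, 0, 0], "claw": 0},
    {"offset": [0.002, 0, 0.001], "angular": [0, 0, 0], "claw": 0},
    {"offset": [0.002, 0, 0.001], "angular": [0, 0, 0], "claw": 0},
    {"offset": [0.002, 0, 0.001], "angular": [0, 0, 0], "claw": 0},
    {"offset": [0.002, 0, 0.001], "angular": [0, 0, 0], "claw": 0},
    {"offset": [0.002, 0, 0.001], "angular": [0, 0, 0], "claw": 0},
    {"offset": [0.002, 0, 0.001], "angular": [0, 0, 0], "claw": 0},
    {"offset": [0.002, 0, 0.001], "angular": [0, 0, 0], "claw": 0},
    {"offset": [0.002, 0, 0.001], "angular": [0, 0, 0], "claw": 0},
  ],
)

```text
time_s: 12.22
eef_pos: [658.2, -108.2, 69.6]
eef_rot: [0.171, 2.087, -0.098]
contact_force: [-2.6, 0.8, 5.8]
width: 48.7
gripper_force: 62.8
```

Run:
```python
from h import *
out=[]
for n,(x,y,w,h) in {"scene":(210,290,100,120),"side":(420,200,100,120)}.items():
    im=read_camera(n)[:,:,::-1]
    out.append(cv2.resize(im[y:y+h,x:x+w],None,fx=4,fy=4,interpolation=cv2.INTER_CUBIC))
cv2.imwrite("pics/c4.png",np.hstack(out))
```

```text
(no output)
```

View pics/c4.png

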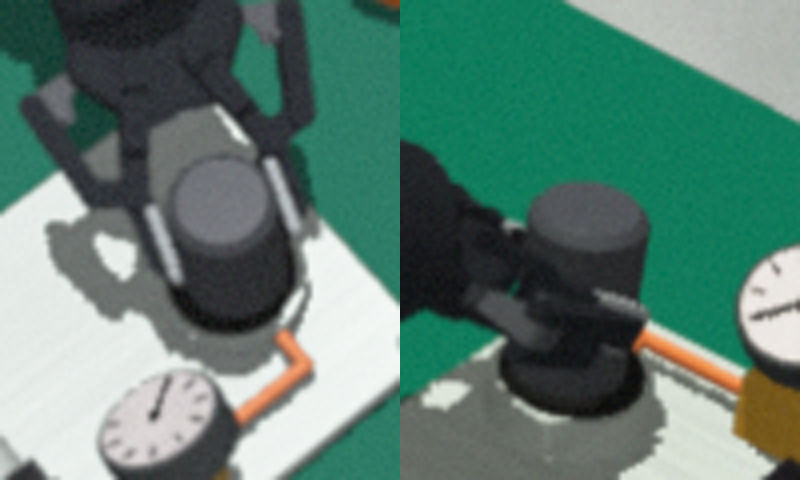

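The housing is seated: the rim is on the seal, centred in both views, with about 6 N contact. I'm releasing it and then backing straight out.

play_rows(
  increments=[
    {"offset": [0, 0, 0], "angular": [0, 0, 0], "claw": 62},
    {"offset": [0, 0, 0], "angular": [0, 0, 0], "claw": 66},
    {"offset": [0, 0, 0], "angular": [0, 0, 0], "claw": 72},
    {"offset": [0, 0, 0], "angular": [0, 0, 0], "claw": 80},
    {"offset": [0, 0, 0], "angular": [0, 0, 0], "claw": 85},
    {"offset": [0, 0, 0], "angular": [0, 0, 0], "claw": 85},
    {"offset": [0, 0, 0], "angular": [0, 0, 0], "claw": 85},
    {"offset": [0, 0, 0], "angular": [0, 0, 0], "claw": 85},
    {"offset": [0, 0, 0], "angular": [0, 0, 0], "claw": 85},
    {"offset": [0, 0, 0], "angular": [0, 0, 0], "claw": 85},
  ],
)

```text
time_s: 13.15
eef_pos: [657.5, -108.1, 68.3]
eef_rot: [0.172, 2.089, -0.098]
contact_force: [0.4, 0.1, -0.6]
width: 72.6
gripper_force: 0.0
```

play_rows(
  increments=[
    {"offset": [0, 0, -0.02], "angular": [0, 0, 0], "claw": 85},
    {"offset": [0, 0, -0.05], "angular": [0, 0, 0], "claw": 85},
    {"offset": [0, 0, -0.1], "angular": [0, 0, 0], "claw": 85},
    {"offset": [0, 0, -0.16], "angular": [0, 0, 0], "claw": 85},
    {"offset": [0, 0, -0.22], "angular": [0, 0, 0], "claw": 85},
    {"offset": [0, 0, -0.28], "angular": [0, 0, 0], "claw": 85},
    {"offset": [0, 0, -0.34], "angular": [0, 0, 0], "claw": 85},
    {"offset": [0, 0, -0.4], "angular": [0, 0, 0], "claw": 85},
    {"offset": [0, 0, -0.43], "angular": [0, 0, 0], "claw": 85},
    {"offset": [0, 0, -0.43], "angular": [0, 0, 0], "claw": 85},
  ],
)

```text
time_s: 13.98
eef_pos: [558.9, -91.8, 141.2]
eef_rot: [0.172, 2.096, -0.098]
contact_force: [-0.2, -0.0, 0.3]
width: 72.5
gripper_force: 0.0
```

Run:
```python
from h import *
np.set_printoptions(precision=1,suppress=True)
s=manip.sense();print(s['eef_pos'],s['contact_force'])
S,D=camera_info("scene"),camera_info("side")
o=np.array([638,-186]);psi=7.5
print("handle", tri((S,(156,346)),(D,(492,361))))
# refine station yaw
P=[np.array(plane(S,p,14)[:2]) for p in [(258,312),(318,376),(209,462),(152,388)]];Q=[np.array(plane(D,p,14)[:2]) for p in [(399,317),(463,275),(592,337),(533,396)]]
for A in(P,Q): print("yaw",np.degrees(np.arctan2(*(A[1]-A[0])[::-1])),np.degrees(np.arctan2(*(A[2]-A[3])[::-1])),np.degrees(np.arctan2((A[3]-A[0])[0],-(A[3]-A[0])[1])),np.degrees(np.arctan2((A[2]-A[1])[0],-(A[2]-A[1])[1])))
go([470,-250,200],Rt(7.5,0))
out=[]
for n,(x,y,w,h) in {"scene":(140,290,180,150),"side":(420,200,180,200)}.items():
    im=read_camera(n)[:,:,::-1];cv2.imwrite(f"pics/{n}5.png",im)
```

```text
[558.9 -91.8 141.2] [-0.2 -0.   0.3]
handle (array([ 528. , -275. ,   67.4]), [0.9, 0.9])
yaw 8.39704031479397 8.386644133604639 6.4416898013371675 6.608520815087518
yaw 7.172555584864547 7.53250019971457 8.26769795616959 9.362865451998474
t 13.98 off [-0.0647, -0.5683, -0.2774] ang [-0.0243, 0.1643, -0.0426] rows 8.6
```

play_rows(
  increments=[
    {"offset": [0, -0.05, -0.06], "angular": [-0.003, 0.018, -0.005], "claw": 85},
    {"offset": [-0.01, -0.12, -0.11], "angular": [-0.006, 0.036, -0.01], "claw": 85},
    {"offset": [-0.02, -0.19, -0.16], "angular": [-0.009, 0.055, -0.015], "claw": 85},
    {"offset": [-0.03, -0.26, -0.2], "angular": [-0.011, 0.073, -0.02], "claw": 85},
    {"offset": [-0.04, -0.33, -0.23], "angular": [-0.014, 0.092, -0.024], "claw": 85},
    {"offset": [-0.05, -0.41, -0.26], "angular": [-0.017, 0.11, -0.029], "claw": 85},
    {"offset": [-0.06, -0.48, -0.277], "angular": [-0.019, 0.128, -0.034], "claw": 85},
    {"offset": [-0.065, -0.54, -0.277], "angular": [-0.022, 0.147, -0.038], "claw": 85},
    {"offset": [-0.065, -0.568, -0.277], "angular": [-0.0243, 0.164, -0.0426], "claw": 85},
    {"offset": [-0.065, -0.568, -0.277], "angular": [-0.0243, 0.164, -0.0426], "claw": 85},
  ],
)

```text
time_s: 14.92
eef_pos: [469.1, -253.6, 197.9]
eef_rot: [-0.108, 2.934, -0.034]
contact_force: [2.2, -1.2, -0.2]
width: 72.7
gripper_force: 0.0
```

play_rows(
  increments=[
    {"offset": [0, 0, 0], "angular": [0, 0, 0], "claw": 85},
    {"offset": [0, 0, 0], "angular": [0, 0, 0], "claw": 85},
    {"offset": [0, 0, 0], "angular": [0, 0, 0], "claw": 85},
    {"offset": [0, 0, 0], "angular": [0, 0, 0], "claw": 85},
    {"offset": [0, 0, 0], "angular": [0, 0, 0], "claw": 85},
    {"offset": [0, 0, 0], "angular": [0, 0, 0], "claw": 85},
    {"offset": [0, 0, 0], "angular": [0, 0, 0], "claw": 85},
    {"offset": [0, 0, 0], "angular": [0, 0, 0], "claw": 85},
    {"offset": [0, 0, 0], "angular": [0, 0, 0], "claw": 85},
    {"offset": [0, 0, 0], "angular": [0, 0, 0], "claw": 85},
  ],
)

```text
time_s: 15.75
eef_pos: [470.2, -250.0, 197.5]
eef_rot: [-0.113, 2.929, -0.031]
contact_force: [0.4, 0.1, -0.2]
width: 72.5
gripper_force: 0.0
```

Run:
```python
from h import *
i=camera_info("wrist");print(manip.sense()['eef_pos'],proj(i,[528,-275,65]).round())
w=read_camera("wrist")[:,:,::-1];cv2.imwrite("pics/w5.png",w)
a=cv2.imread("pics/scene5.png")[300:400,210:310];b=cv2.imread("pics/side5.png")[220:320,420:520]
r=np.vstack([cv2.resize(x,(240,240),interpolation=cv2.INTER_CUBIC) for x in(a,b)])
cv2.imwrite("pics/c5.png",cv2.resize(np.hstack([w,r]),(800,436)))
```

```text
[ 470.22269506 -249.96425747  197.54119789] [288. 259.]
```

View pics/c5.png

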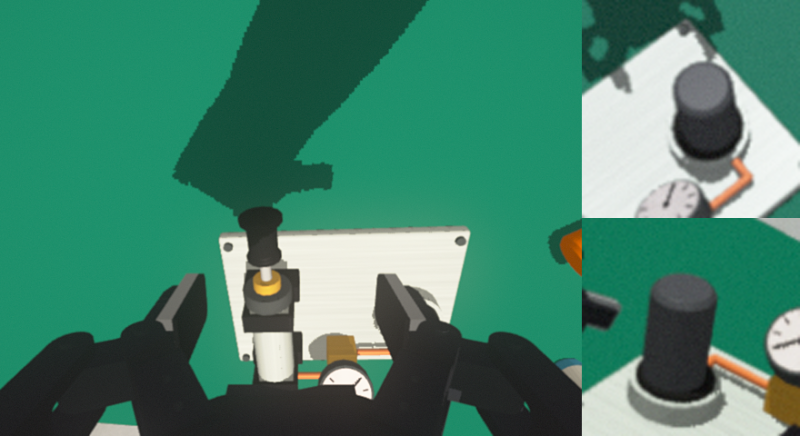

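The released housing stands upright on the seal in both crops. The wrist view shows the handle spool at about pixel (288,259), matching the predicted spot, and the gland at (293,309). Next is the waist profile.

Run:
```python
from h import *
np.set_printoptions(precision=1,suppress=True)
i=camera_info("wrist");h=cv2.cvtColor(cv2.imread("pics/w5.png"),cv2.COLOR_BGR2HSV)
m=h[...,2]<62
for r in range(222,302,3):
    c=np.where(m[r,255:325])[0]+255; print(r,(c.min(),c.max()) if len(c) else None,end=' ')
b=(h[...,0]>12)&(h[...,0]<32)&(h[...,1]>140)&(h[...,2]>120);b[:290]=0;b[335:]=0;b[:,:260]=0;b[:,330:]=0
y,x=np.where(b);print("\nbrass",x.min(),x.max(),y.min(),y.max(),x.mean())
h0=np.array([528,-275]);u=np.array([np.cos(np.radians(7.8)),np.sin(np.radians(7.8))])
for t in(-21,-13,0,13,21,43):
    p=h0+u*t; print(t,proj(i,[*p,65]),"top r13.5",proj(i,[*p,78.5])[1],"r16",proj(i,[*p,81])[1],"r19",proj(i,[*p,84])[1])
print("gland",plane(i,(292.6,309),65))
```

```text
222 None 225 None 228 (np.int64(279), np.int64(298)) 231 (np.int64(270), np.int64(305)) 234 (np.int64(266), np.int64(308)) 237 (np.int64(263), np.int64(309)) 240 (np.int64(262), np.int64(309)) 243 (np.int64(263), np.int64(309)) 246 (np.int64(263), np.int64(307)) 249 (np.int64(265), np.int64(304)) 252 (np.int64(269), np.int64(303)) 255 (np.int64(272), np.int64(303)) 258 (np.int64(272), np.int64(303)) 261 (np.int64(273), np.int64(303)) 264 (np.int64(273), np.int64(303)) 267 (np.int64(274), np.int64(304)) 270 (np.int64(274), np.int64(304)) 273 (np.int64(275), np.int64(305)) 276 (np.int64(275), np.int64(307)) 279 (np.int64(273), np.int64(308)) 282 (np.int64(273), np.int64(308)) 285 (np.int64(273), np.int64(307)) 288 (np.int64(274), np.int64(285)) 291 (np.int64(279), np.int64(295)) 294 None 297 (np.int64(283), np.int64(324)) 300 (np.int64(272), np.int64(317)) 
brass 279 308 298 325 293.5596330275229
-21 [284.8 235.5] top r13.5 244.16602682110013 r16 245.85423986066155 r19 247.9156254623258
-13 [285.9 244.7] top r13.5 253.6120648858014 r16 255.35084216638677 r19 257.4734489035466
0 [287.6 259.1] top r13.5 268.42847796491907 r16 270.2423433862489 r19 272.4557612031562
13 [289.3 272.9] top r13.5 282.619675778884 r16 284.5006141101617 r19 286.7950310626236
21 [290.3 281.2] top r13.5 291.05835335384523 r16 292.976923269857 r19 295.3167289009009
43 [292.8 302.8] top r13.5 313.18309020372226 r16 315.1923294896774 r19 317.64129428063114
gland [ 577.2 -269.1   65. ]
```

Run:
```python
from h import *
go([530,-274.5,130],Rt(7.8,0));go([530,-274.5,45],Rt(7.8,0))
```

```text
t 15.8 off [-0.1411, -0.0897, 0.2626] ang [-0.0056, 0.0331, -0.0093] rows 2.2
t 15.8 off [-0.0823, -0.0815, 0.5397] ang [-0.0056, 0.0331, -0.0093] rows 4.0
```

play_rows(
  increments=[
    {"offset": [-0.04, -0.03, 0.08], "angular": [-0.002, 0.01, -0.003], "claw": 85},
    {"offset": [-0.08, -0.06, 0.16], "angular": [-0.004, 0.02, -0.006], "claw": 85},
    {"offset": [-0.12, -0.08, 0.22], "angular": [-0.0056, 0.0331, -0.0093], "claw": 85},
    {"offset": [-0.141, -0.09, 0.263], "angular": [-0.0056, 0.0331, -0.0093], "claw": 85},
    {"offset": [-0.141, -0.09, 0.263], "angular": [-0.0056, 0.0331, -0.0093], "claw": 85},
    {"offset": [-0.141, -0.09, 0.263], "angular": [-0.0056, 0.0331, -0.0093], "claw": 85},
    {"offset": [-0.141, -0.09, 0.263], "angular": [-0.0056, 0.0331, -0.0093], "claw": 85},
    {"offset": [-0.141, -0.09, 0.263], "angular": [-0.0056, 0.0331, -0.0093], "claw": 85},
    {"offset": [-0.141, -0.09, 0.263], "angular": [-0.0056, 0.0331, -0.0093], "claw": 85},
    {"offset": [-0.141, -0.09, 0.263], "angular": [-0.0056, 0.0331, -0.0093], "claw": 85},
  ],
)

```text
time_s: 16.63
eef_pos: [529.7, -274.8, 131.4]
eef_rot: [-0.213, 3.132, -0.002]
contact_force: [1.0, -0.1, -0.1]
width: 72.7
gripper_force: 0.0
```

Run:
```python
from h import *
go([530,-274.5,45],Rt(7.8,0))
print(manip.sense()['eef_pos'])
```

```text
t 16.63 off [-0.0005, 0.0014, 0.2881] ang [-0.0002, 0.0003, -0.0001] rows 2.1
[ 529.73074546 -274.81290094  131.43109676]
```

play_rows(
  increments=[
    {"offset": [0, 0, 0.05], "angular": [0, 0, 0], "claw": 80},
    {"offset": [0, 0, 0.1], "angular": [0, 0, 0], "claw": 75},
    {"offset": [0, 0, 0.16], "angular": [0, 0, 0], "claw": 75},
    {"offset": [0, 0, 0.22], "angular": [0, 0, 0], "claw": 75},
    {"offset": [0, 0, 0.26], "angular": [0, 0, 0], "claw": 75},
    {"offset": [0, 0, 0.288], "angular": [0, 0, 0], "claw": 75},
    {"offset": [0, 0, 0.288], "angular": [0, 0, 0], "claw": 75},
    {"offset": [0, 0, 0.288], "angular": [0, 0, 0], "claw": 75},
    {"offset": [0, 0, 0.288], "angular": [0, 0, 0], "claw": 75},
    {"offset": [0, 0, 0.288], "angular": [0, 0, 0], "claw": 75},
  ],
)

```text
time_s: 17.47
eef_pos: [530.8, -275.1, 44.7]
eef_rot: [-0.213, 3.132, -0.002]
contact_force: [-0.1, 0.3, 0.8]
width: 64.3
gripper_force: 0.0
```

play_rows(
  increments=[
    {"offset": [0, 0, 0], "angular": [0, 0, 0], "claw": 40},
    {"offset": [0, 0, 0], "angular": [0, 0, 0], "claw": 20},
    {"offset": [0, 0, 0], "angular": [0, 0, 0], "claw": 0},
    {"offset": [0, 0, 0], "angular": [0, 0, 0], "claw": 0},
    {"offset": [0, 0, 0], "angular": [0, 0, 0], "claw": 0},
    {"offset": [0, 0, 0], "angular": [0, 0, 0], "claw": 0},
    {"offset": [0, 0, 0], "angular": [0, 0, 0], "claw": 0},
    {"offset": [0, 0, 0], "angular": [0, 0, 0], "claw": 0},
    {"offset": [0, 0, 0], "angular": [0, 0, 0], "claw": 0},
    {"offset": [0, 0, 0], "angular": [0, 0, 0], "claw": 0},
  ],
)

```text
time_s: 18.3
eef_pos: [530.1, -274.3, 43.9]
eef_rot: [-0.213, 3.134, 0.0]
contact_force: [-1.1, 1.4, 5.6]
width: 25.5
gripper_force: 58.8
```

play_rows(
  increments=[
    {"offset": [0.015, 0, 0], "angular": [0, 0, 0], "claw": 0},
    {"offset": [0.035, 0, 0], "angular": [0, 0, 0], "claw": 0},
    {"offset": [0.055, 0, 0], "angular": [0, 0, 0], "claw": 0},
    {"offset": [0.075, 0, 0], "angular": [0, 0, 0], "claw": 0},
    {"offset": [0.095, 0, 0], "angular": [0, 0, 0], "claw": 0},
    {"offset": [0.115, 0, 0], "angular": [0, 0, 0], "claw": 0},
    {"offset": [0.13, 0, 0], "angular": [0, 0, 0], "claw": 0},
    {"offset": [0.143, 0, 0], "angular": [0, 0, 0], "claw": 0},
    {"offset": [0.15, 0, 0], "angular": [0, 0, 0], "claw": 0},
    {"offset": [0.15, 0, 0], "angular": [0, 0, 0], "claw": 0},
  ],
)

```text
time_s: 19.13
eef_pos: [490.2, -279.3, 44.0]
eef_rot: [-0.216, 3.124, 0.003]
contact_force: [12.0, 5.5, -1.8]
width: 25.9
gripper_force: 59.2
```

play_rows(
  increments=[
    {"offset": [0, 0, 0], "angular": [0, 0, 0], "claw": 0},
    {"offset": [0, 0, 0], "angular": [0, 0, 0], "claw": 0},
    {"offset": [0, 0, 0], "angular": [0, 0, 0], "claw": 0},
    {"offset": [0, 0, 0], "angular": [0, 0, 0], "claw": 0},
    {"offset": [0, 0, 0], "angular": [0, 0, 0], "claw": 0},
    {"offset": [0, 0, 0], "angular": [0, 0, 0], "claw": 0},
    {"offset": [0, 0, 0], "angular": [0, 0, 0], "claw": 0},
    {"offset": [0, 0, 0], "angular": [0, 0, 0], "claw": 0},
    {"offset": [0, 0, 0], "angular": [0, 0, 0], "claw": 0},
    {"offset": [0, 0, 0], "angular": [0, 0, 0], "claw": 0},
  ],
)

```text
time_s: 19.97
eef_pos: [490.6, -279.3, 44.0]
eef_rot: [-0.217, 3.124, 0.003]
contact_force: [11.6, 6.2, -2.1]
width: 25.1
gripper_force: 59.2
```

Run:
```python
from h import *
s=manip.sense();u=np.array([np.cos(np.radians(7.8)),np.sin(np.radians(7.8))])
print(s['eef_pos'],s['contact_force'],"along",(s['eef_pos'][:2]-[530.1,-274.3])@u, "F",s['contact_force'][:2]@u)
a=read_camera("scene")[:,:,::-1][335:395,130:210];b=read_camera("side")[:,:,::-1][325:385,460:540]
w=read_camera("wrist")[:,:,::-1];cv2.imwrite("pics/w6.png",w)
l=np.vstack([cv2.resize(x,(400,300),interpolation=cv2.INTER_CUBIC) for x in(a,b)])
i=camera_info("wrist");g=proj(i,[570.5,-269,65]).round();print(g)
x,y=int(np.clip(g[0]-80,0,480)),int(np.clip(g[1]-120,0,240))
cv2.imwrite("pics/c6.png",np.hstack([l,cv2.resize(w[y:y+240,x:x+160],(400,600),interpolation=cv2.INTER_CUBIC)]));print(x,y)
```

```text
[ 490.56206904 -279.27132575   44.02559517] [11.58871171  6.1720986  -2.10670871] along -39.84680603650498 F 12.319140998459343
[318. 507.]
238 240
```

View pics/c6.png

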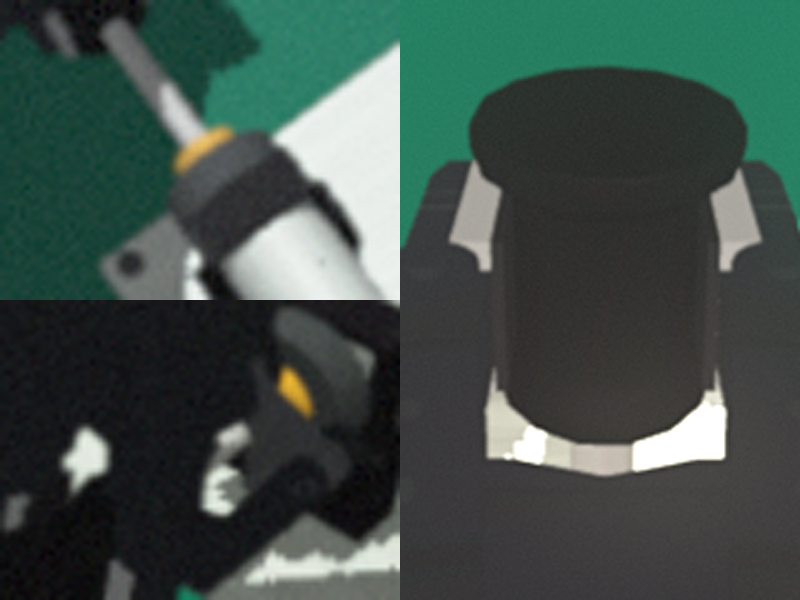

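The crop shows a light rod all the way to the brass gland with no band yet, which fits a draw of about 40 mm. I'll take the missing 5 mm and then check numerically with intensity profiles.

```bash
cat > prof.py <<'E'
from h import *
np.set_printoptions(precision=0,suppress=True,linewidth=200)
s=manip.sense();u=np.array([np.cos(np.radians(7.8)),np.sin(np.radians(7.8))])
print("along",((s['eef_pos'][:2]-[530.1,-274.3])@u).round(2),"F",(s['contact_force'][:2]@u).round(1),s['contact_force'])
g=np.array([530,-274.5])+43*u
S=camera_info("scene");im=np.mean([read_camera("scene").astype(np.float32) for _ in range(6)],0)
t=np.arange(-24,9,1.)
for dz in(3,):   # upper side of rod seen by the scene camera
    uv=np.array([proj(S,[*(g+u*x),65+dz]) for x in t],np.float32)
    n=np.array([-(uv[-1]-uv[0])[1],(uv[-1]-uv[0])[0]]);n/=np.linalg.norm(n)
    for k in(-1,0,1):
        q=(uv+n*k).astype(np.float32);v=cv2.remap(im,q[:,0][None],q[:,1][None],cv2.INTER_LINEAR)[0]
        print(k,"R",v[:,0]);print("  R-B",v[:,0]-v[:,2])
E
python3 prof.py
```

```text
along -39.86 F 12.0 [11.  6. -3.]
-1 R [185. 187. 188. 188. 184. 186. 187. 187. 190. 191. 189. 187. 186. 185. 184. 184. 186. 184. 187. 189. 193. 201. 209. 220. 225. 227. 224. 205. 182. 150. 121.  98.  88.]
  R-B [ -2.  -1.  -2.  -2.  -2.  -2.  -2.  -2.  -2.  -1.  -2.  -2.  -2.  -3.  -2.  -2.  -1.  -3.  -3.   1.   8.  24.  51.  81. 105. 121. 126. 110.  89.  58.  30.   7.  -3.]
0 R [181. 191. 198. 198. 201. 205. 205. 205. 207. 208. 207. 207. 208. 206. 208. 208. 207. 207. 207. 208. 210. 214. 220. 224. 228. 228. 222. 208. 181. 149. 122. 100.  88.]
  R-B [ -2.  -2.  -1.  -1.  -2.  -2.  -1.  -1.  -2.  -1.  -1.  -2.  -2.  -2.  -1.  -1.  -1.  -2.  -1.   1.  14.  32.  57.  84. 110. 124. 125. 115.  89.  58.  31.   9.  -3.]
1 R [153. 161. 168. 177. 185. 191. 196. 201. 204. 204. 206. 206. 205. 205. 206. 206. 204. 204. 205. 205. 208. 213. 217. 222. 225. 226. 215. 197. 173. 141. 112.  95.  87.]
  R-B [ -2.  -2.  -2.  -2.  -2.  -1.  -2.  -1.  -1.  -2.  -2.  -2.  -1.  -2.  -2.  -2.  -2.  -2.  -1.   5.  15.  36.  62.  89. 111. 126. 120. 105.  81.  50.  21.   5.  -3.]
```

play_rows(
  increments=[
    {"offset": [0.003, 0, 0], "angular": [0, 0, 0], "claw": 0},
    {"offset": [0.006, 0, 0], "angular": [0, 0, 0], "claw": 0},
    {"offset": [0.009, 0, 0], "angular": [0, 0, 0], "claw": 0},
    {"offset": [0.012, 0, 0], "angular": [0, 0, 0], "claw": 0},
    {"offset": [0.015, 0, 0], "angular": [0, 0, 0], "claw": 0},
    {"offset": [0.018, 0, 0], "angular": [0, 0, 0], "claw": 0},
    {"offset": [0.019, 0, 0], "angular": [0, 0, 0], "claw": 0},
    {"offset": [0.019, 0, 0], "angular": [0, 0, 0], "claw": 0},
    {"offset": [0.019, 0, 0], "angular": [0, 0, 0], "claw": 0},
    {"offset": [0.019, 0, 0], "angular": [0, 0, 0], "claw": 0},
  ],
)

```text
time_s: 21.25
eef_pos: [485.5, -279.9, 44.0]
eef_rot: [-0.217, 3.123, 0.003]
contact_force: [13.1, 6.8, -2.8]
width: 25.5
gripper_force: 59.2
```

```bash
python3 prof.py
```

```text
along -44.98 F 13.9 [13.  7. -3.]
-1 R [190. 189. 188. 187. 184. 186. 187. 186. 188. 188. 187. 187. 187. 186. 184. 184. 186. 185. 187. 189. 194. 202. 210. 221. 226. 227. 224. 205. 181. 149. 121.  98.  89.]
  R-B [ -2.  -2.  -2.  -2.  -2.  -2.  -2.  -2.  -2.  -2.  -2.  -1.  -2.  -3.  -4.  -4.  -4.  -4.  -3.   1.   8.  24.  50.  80. 105. 121. 127. 110.  88.  58.  30.   7.  -3.]
0 R [203. 205. 207. 206. 208. 208. 207. 206. 207. 207. 206. 207. 208. 206. 207. 207. 206. 206. 206. 207. 209. 213. 220. 224. 228. 228. 222. 209. 181. 149. 122. 100.  88.]
  R-B [ -2.  -2.  -2.  -2.  -1.  -1.  -2.  -2.  -2.  -2.  -1.  -1.  -1.  -1.  -2.  -1.  -2.  -1.  -1.   2.  15.  32.  57.  85. 111. 125. 125. 115.  89.  58.  31.   9.  -3.]
1 R [190. 199. 201. 203. 205. 206. 204. 204. 205. 203. 205. 205. 205. 204. 205. 205. 204. 206. 207. 206. 208. 213. 218. 222. 225. 226. 215. 196. 172. 140. 111.  94.  87.]
  R-B [ -2.  -2.  -2.  -2.  -2.  -2.  -2.  -2.  -2.  -2.  -1.  -0.  -0.  -1.  -2.  -2.  -2.  -2.  -0.   6.  15.  37.  63.  89. 111. 125. 120. 104.  82.  50.  21.   5.  -3.]
```

No band is visible because the scene camera looks from behind the nut, so about 5 mm of rod at the face is hidden. I'll draw about 7 mm further for a moment to expose the band and check the offset, then come back.

play_rows(
  increments=[
    {"offset": [0.005, 0, 0], "angular": [0, 0, 0], "claw": 0},
    {"offset": [0.01, 0, 0], "angular": [0, 0, 0], "claw": 0},
    {"offset": [0.014, 0, 0], "angular": [0, 0, 0], "claw": 0},
    {"offset": [0.018, 0, 0], "angular": [0, 0, 0], "claw": 0},
    {"offset": [0.022, 0, 0], "angular": [0, 0, 0], "claw": 0},
    {"offset": [0.025, 0, 0], "angular": [0, 0, 0], "claw": 0},
    {"offset": [0.025, 0, 0], "angular": [0, 0, 0], "claw": 0},
    {"offset": [0.025, 0, 0], "angular": [0, 0, 0], "claw": 0},
    {"offset": [0.025, 0, 0], "angular": [0, 0, 0], "claw": 0},
    {"offset": [0.025, 0, 0], "angular": [0, 0, 0], "claw": 0},
  ],
)

```text
time_s: 22.38
eef_pos: [478.4, -280.8, 44.0]
eef_rot: [-0.217, 3.122, 0.004]
contact_force: [14.6, 6.6, -2.8]
width: 25.4
gripper_force: 59.3
```

```bash
python3 prof.py
```

```text
along -52.13 F 15.3 [15.  7. -3.]
-1 R [189. 188. 187. 187. 184. 186. 187. 186. 188. 189. 189. 188. 186. 183. 170. 156. 136. 110.  89.  99. 123. 154. 183. 212. 223. 226. 224. 205. 181. 150. 121.  98.  88.]
  R-B [ -2.  -2.  -2.  -2.  -2.  -2.  -2.  -3.  -2.  -1.  -2.  -2.  -3.  -4.  -5.  -5.  -4.  -5.  -4.   4.  18.  39.  64.  90. 111. 124. 127. 110.  89.  58.  30.   7.  -3.]
0 R [206. 206. 207. 205. 206. 207. 207. 206. 208. 209. 207. 208. 207. 200. 192. 171. 145. 119. 106. 108. 139. 172. 204. 217. 227. 229. 222. 208. 181. 150. 122. 100.  87.]
  R-B [ -1.  -2.  -2.  -2.  -2.  -1.  -2.  -2.  -2.  -1.  -1.  -1.  -1.  -2.  -2.  -2.  -2.  -2.   2.   9.  26.  45.  69.  94. 116. 126. 125. 115.  89.  59.  32.  10.  -2.]
1 R [202. 203. 202. 202. 203. 204. 203. 205. 205. 204. 204. 206. 204. 200. 191. 175. 145. 118. 100. 112. 136. 169. 195. 214. 224. 226. 216. 197. 173. 141. 111.  95.  87.]
  R-B [ -2.  -2.  -2.  -2.  -2.  -1.  -2.  -2.  -2.  -2.  -2.  -1.  -1.  -2.  -2.  -2.  -2.  -2.   2.  14.  29.  53.  77. 100. 117. 127. 121. 105.  82.  51.  22.   6.  -2.]
```

The band's outer edge shows at t≈−8 and the nut edge at −2, giving a draw of about 52.5 mm against 52.1 mm from the TCP. They agree, so the grip hasn't slipped. I'm returning about 7.4 mm.

play_rows(
  increments=[
    {"offset": [-0.005, 0, 0], "angular": [0, 0, 0], "claw": 0},
    {"offset": [-0.01, 0, 0], "angular": [0, 0, 0], "claw": 0},
    {"offset": [-0.014, 0, 0], "angular": [0, 0, 0], "claw": 0},
    {"offset": [-0.018, 0, 0], "angular": [0, 0, 0], "claw": 0},
    {"offset": [-0.022, 0, 0], "angular": [0, 0, 0], "claw": 0},
    {"offset": [-0.026, 0, 0], "angular": [0, 0, 0], "claw": 0},
    {"offset": [-0.026, 0, 0], "angular": [0, 0, 0], "claw": 0},
    {"offset": [-0.026, 0, 0], "angular": [0, 0, 0], "claw": 0},
    {"offset": [-0.026, 0, 0], "angular": [0, 0, 0], "claw": 0},
    {"offset": [-0.026, 0, 0], "angular": [0, 0, 0], "claw": 0},
  ],
)

```text
time_s: 23.52
eef_pos: [485.8, -279.9, 44.0]
eef_rot: [-0.217, 3.123, 0.003]
contact_force: [12.9, 5.9, -2.9]
width: 25.7
gripper_force: 59.3
```

```bash
python3 prof.py | head -3
python3 - <<'E'
from h import *
# housing unchanged since release?
for n,(x,y,w,h) in {"scene":(240,315,60,65),"side":(445,235,45,70)}.items():
    print(n,cv2.absdiff(cv2.imread(f"pics/{n}5.png")[y:y+h,x:x+w],read_camera(n)[:,:,::-1][y:y+h,x:x+w]).mean())
E
```

```text
along -44.63 F 13.6 [13.  6. -3.]
-1 R [190. 189. 189. 188. 184. 186. 187. 186. 189. 189. 188. 187. 187. 187. 185. 185. 186. 184. 186. 189. 193. 201. 209. 220. 225. 227. 224. 204. 180. 149. 121. 100.  90.]
  R-B [ -2.  -2.  -2.  -2.  -2.  -2.  -2.  -2.  -2.  -2.  -1.  -1.  -1.  -3.  -4.  -4.  -4.  -5.  -4.   0.   8.  24.  50.  80. 105. 121. 127. 110.  88.  58.  30.   8.  -2.]
scene 5.556923076923077
side 28.87830687830688
```

Run:
```python
from h import *
a=cv2.imread("pics/scene5.png");b=read_camera("scene")[:,:,::-1].copy()
for im in(a,b):
    m=(cv2.cvtColor(im,cv2.COLOR_BGR2GRAY)<105).astype('uint8')[318:375,245:290]
    ys,xs=np.where(m);print(m.sum(),xs.mean().round(2)+245,ys.mean().round(2)+318)
r=cv2.phaseCorrelate(*[cv2.cvtColor(x,cv2.COLOR_BGR2GRAY)[325:375,248:288].astype(np.float32) for x in(a,b)]);print(r)
print(manip.job_done())
```

```text
1065 271.28 349.41
1022 271.35 350.05
((0.024095992640745578, -0.07242523509730958), 0.954527714252472)
the job is handed in; nothing more can be done
None
```

I've handed the job in, in about 24 s of the 64 s allowed: the housing is mouth down on the seal and released, and the gripper is holding the pump handle drawn out about 45 mm. At that draw the brass nut hides the mark, so I set it from tool travel and the spring force, after briefly overshooting by about 7 mm to bring the band into view. I expect it to be level within about 1 mm.

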